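Rock the pendulum gauge on a half-round bar until the pointer meets its index

TASK

Pick out the one steel half-round bar that fits the slot of the aluminium block snugly, lay it in the slot round side up, fully down, and let go of it; leave the other two bars and everything else on the bench where they are. Then take the pendulum gauge by its grip block, stand it about level on the round ridge of that bar, with the middle of its foot over the ridge, and rock it there until the swinging pointer settles in line with the index tab on the dial, without shifting the tab. Finish holding the gauge like that: still in the gripper, its foot still resting on the ridge and touching neither block nor bench, the pointer at rest on the index.

Things in the scene. Friction and masses are not known exactly. Their poses are not given: they have to be found in the camera images.
- stud_block: fixed aluminium block 80 x 64 x 30 mm (x, y, z), origin at the centre of its underside on the bench, z up. An open slot runs along its x axis through the middle of its top: 18 mm wide, 8 mm deep, with a 2 mm chamfer at the mouth
- slot (a point): centre of the slot's floor, 22 mm above the bench; axes as the block's
- bar_narrow_mid (a point): centre of the loose steel bar 60 mm long (x), 12 mm wide (y), 30 mm high (z, half-round top of 6 mm radius); lies on its flat underside at the start, 0.12 kg. Too thin: rattles in the slot
- bar_middle_mid (a point): centre of the loose steel bar 60 mm long (x), 16 mm wide (y), 30 mm high (z, half-round top of 8 mm radius, flat upright sides below it up to 22 mm); lies on its flat underside at the start, 0.12 kg. This one fits the slot; seated, its centre is 37 mm and its ridge 52 mm above the bench
- bar_wide_mid (a point): centre of the loose steel bar 60 mm long (x), 20 mm wide (y), 30 mm high (z, half-round top of 10 mm radius); lies on its flat underside at the start, 0.12 kg. Too thick to enter the slot
- bar_middle_top (a point): point on the ridge line of the 16 mm bar, half-way along it, 15 mm above its centre
- gauge_grip (a point): centre of the gauge's aluminium grip block, 18 mm (x) x 24 mm (y) x 42 mm (z), on top of the gauge, 117 mm above its underside; it stands free by 36 mm above the dial. Axes as the gauge's: x out of the back of the dial (the dial faces -x), y along the foot, z up. The gauge weighs about 0.34 kg and stands on the bench at the start; 138 mm high in all
- gauge_foot (a point): middle of the flat underside of the gauge's steel foot, which is 40 mm (x) by 92 mm (y) and 8 mm thick; 4 mm nearer the dial face (-x) than the grip's centre, 117 mm below it
- pointer (a joint): angle of the weighted pointer that hangs from the dial's centre (56 mm above the underside), about the gauge's x axis; 0 when it points straight at the foot. It hangs plumb: tilting the gauge by an angle a about its own x axis brings it to -a. It swings freely and settles in about 1 s
- index (a joint): angle of the stiff index tab on the dial's rim, counted as the pointer's; set somewhere from -0.36 to -0.17 and not to be moved. The gauge must be tilted by minus this angle about its own x axis (its +y end goes up)
- pointer_tip (a point): tip of the pointer, 31.5 mm below the dial's centre when the gauge stands upright
- mark (a point): inner end of the index tab, 33 mm from the dial's centre
- optical_post: bystander: upright steel post 13 mm thick, 75 mm high; origin under it
- marker_2: bystander: pen 140 mm long, lying
- torch: bystander: black torch 106 mm long, lying
- usb_stick: bystander: red stick 55 mm long, lying
There are look-alikes about, which are no part of the job. Of the things that look like the part that bears gauge_grip, the largest one is meant.

How it is judged:
By the outcome, as a careful person would: the job done as asked, in the order asked, and still so for the second after the job is handed in, while the arm keeps its last pose, push and grip.
It also fails if it takes over 64 s, if anything falls off the work surface, if the arm or the gripper's body presses on something with over 40 N, if the wrist force passes 120 N, or if a joint passes its speed limit or range.

ROBOT

A 7-joint arm with a two-finger parallel gripper is mounted at the origin on a cart in front of the work surface, level with it; the furniture and walls round the work are solid. World frame = base frame: x ahead of the robot, y to its left, z up, the work surface at z = 0. Lengths are in m, angles in degrees, forces in N, time in s.
With the tool pointing down it reaches from about 0.4 to 0.85 m from the base axis. Payload 10.4 kg.
Tool frame: the origin (TCP) lies on the centre line of the jaws, within the pads' length; the fingertips stand arm.finger_overhang ahead of it and the grasp point (between the pads) lies 2 mm behind it (arm.finger_overhang is the distance from the TCP to the fingertips, in m); z points along the fingers, y is the direction in which the jaws open and shut (so a half turn about z gives the same grasp; the last joint's range is limited). The gripper opens to 87 mm and grips with 3 to 60 N. Pads are 19 mm wide; open, the fingers measure 117 mm over their backs; the gripper's body (75 mm by 190 mm) begins 51 mm behind the grasp point.
Start: joints at [-73.373, 19.034, -3.707, 83.658, 1.238, 77.344, -5.071], TCP at [0.192, 0.595, 0.24] pointing down, gripper open.
Joint ranges: [-148.97, 148.97], [-28.65, 121.19], [-84.17, 76.75], [9.2, 138.47], [-72.65, 252.65], [3.7, 117.97], [-149.18, 149.18]. Speed limits (degrees/s): [127.2, 127.2, 159.86, 159.86, 180, 180, 180].

INTERFACE

Orientations are given as [roll, pitch, yaw] about the fixed x, y, z axes, in that order (R = Rz(yaw) Ry(pitch) Rx(roll)).
In Python, from station import get_state, viewer, order, arm gives the robot as it stands.
- The arm moves only by the tool play_rows, never from a script. Its argument "series" is one flat list of numbers, 5 for each row, row after row: the shift along the world's x, y, z in cm, then the turn about the world's z in degrees, then the finger opening in cm, from 0 to 8.7. In form: [tx, ty, tz, turn, gripper, tx, ty, tz, turn, gripper, ...]. A call has exactly 5 rows; each row shifts and turns the commanded pose from where the row before left it; what a row does not reach is not made up. A row lasts 1/12 s, in which the tool goes at most 41.7 mm and 7.16 degrees, less where a joint would pass 70% of its speed; a pose out of reach is approached as far as the arm can. A call is refused whole if a number of a shift passes 4.17 or a number of a turn 7.16, either way. A call with a gripper value outside its range is refused whole. The fingers move at their own pace and stop on an object; "newtons" is the grip in N (left out, the last holds). Time passes only in rows, so rows that do not move let the fingers close, or fill a call up. It gives the time, the measured TCP pose, the force and the opening at its end, in the units of the state.
- get_state(): the state, without advancing time (a new reading comes with each control period).
- viewer.grab_frame(name): name is "scene" or "top" or "wrist"; returns (picture, depth): 420x560x3 uint8, blue, green, red; 420x560 float32, m along the optical axis (not along the pixel's ray), 0 where there is no reading.
- viewer.camera_params(name): a dict with "intrinsics" (3x3 intrinsics, pixels), "position" and "orientation" of the camera in the world. Camera axes: x right, y up, looking along -z (the intrinsics and any distortion apply to the point x, -y, -z); pixel columns grow to the right and rows downward; lengths in m; the calibration is good to about 2 mm. A picture is of the moment at which its call begins: read the wrist's pose just before it. camera_params takes no time and is no camera call; for the wrist camera it gives the pose at the moment of the call.
- order.job_done(): hands the job in, once; it reports no verdict.
The state is a dict: "time_s": time; "joint_pos": joint angles; "joint_vel": joint speeds; "tau": joint torques, N m; "tcp_pos": TCP position; "orientation": TCP orientation; "force": force on the tool from outside, world axes, zero at the start; "moment": the same for the moment, N m; "grip_width": finger opening in m.
Only numpy, scipy, OpenCV 4.12 (cv2) and the standard library are available. Lean on these libraries where they do the work, as an engineer would, in place of code of your own. Each camera call takes 0.05 s, during which the arm holds its last target. There are 200 camera calls.

## Working session

There is one attempt and no reset: what is moved stays moved. The work goes in short steps, Python scripts to look and compute and a tool call to move; the robot and the scene stay as the last step left them, time stands still between calls to the robot, and variables do not carry over. Pictures are saved under pics/ and viewed, about 8 in all and at most 12, crops included, and the job is handed in when it is done.

Besides the shell and the picture viewer there is one more tool, called as a command line: name --argument value ..., lists and objects as JSON in quotes. play_rows: Moves the arm, as the interface text tells. Its arguments: {"type":"object","properties":{"series":{"type":"array"},"newtons":{"type":"number"}},"required":["series"]}

```bash
mkdir -p pics; ls; cat > h.py <<'E'
import numpy as np, cv2
from station import get_state, viewer, order, arm
from scipy.spatial.transform import Rotation as Rn
def grab(name, save=None):
    p=viewer.camera_params(name); im,d=viewer.grab_frame(name)
    if save: cv2.imwrite('pics/'+save,im); np.savez('pics/'+save+'.npz',im=im,d=d,K=p['intrinsics'],pos=p['position'],ori=np.array(p['orientation']))
    return im,d,p
E
python3 - <<'E'
from h import *
for n in ['scene','top','wrist']:
    im,d,p=grab(n,n+'0.png'); print(n,p)
print(get_state()); print([a for a in dir(arm) if a[0]!='_'],arm.finger_overhang)
a=cv2.imread('pics/scene0.png');b=cv2.imread('pics/top0.png')
E
```

```text
pics
scene {'intrinsics': array([[395.62941449,   0.        , 276.50638194],
       [  0.        , 395.62941449, 205.82524816],
       [  0.        ,   0.        ,   1.        ]]), 'position': array([ 0.01224034, -0.66503525,  0.70216974]), 'orientation': array([ 54.59278507,   0.13875625, -38.59870697])}
top {'intrinsics': array([[387.2397798 ,   0.        , 278.64360908],
       [  0.        , 387.2397798 , 205.39814362],
       [  0.        ,   0.        ,   1.        ]]), 'position': array([ 0.46039431, -0.04509289,  1.18488323]), 'orientation': array([  3.38334201,   0.51003048, -90.0800241 ])}
wrist {'intrinsics': array([[327.23230083,   0.        , 279.31334949],
       [  0.        , 327.23230083, 208.42171151],
       [  0.        ,   0.        ,   1.        ]]), 'position': array([0.12020081, 0.61829978, 0.38392662]), 'orientation': array([-1.59929746e+01,  3.53464850e-03,  7.20600238e+01])}
{'time_s': 0.15, 'joint_pos': array([-73.37407253,  19.06220676,  -3.70488477,  83.69239708,
         1.23888113,  77.34249494,  -5.07046438]), 'joint_vel': array([-0.02094757, -0.08982707,  0.01782281, -0.20893115, -0.04165692,
       -0.08395139,  0.03962609]), 'tau': array([ 1.90244558e-03, -6.23634553e+01,  2.54069472e-02, -3.90145504e+01,
       -6.13074889e-02,  3.73058359e-02,  6.77650678e-05]), 'tcp_pos': array([0.19226338, 0.59443026, 0.2389737 ]), 'orientation': array([-1.79942910e+02,  4.31735285e-03,  1.62078572e+02]), 'force': array([ 0.18153226, -0.07246571,  0.0607003 ]), 'moment': array([-0.07643061,  0.0307933 , -0.00554402]), 'grip_width': 0.08718985226943937}
['IKError', 'finger_overhang'] 0.017
```

View pics/scene0.png

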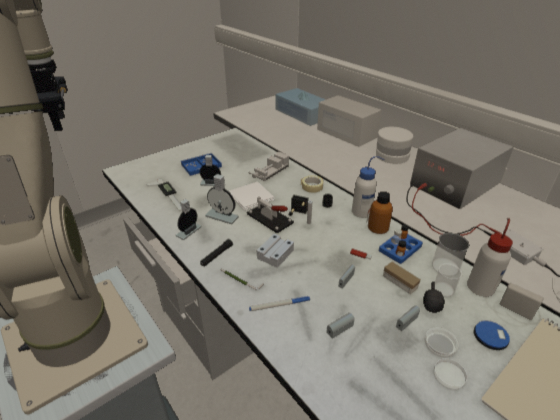

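View pics/top0.png

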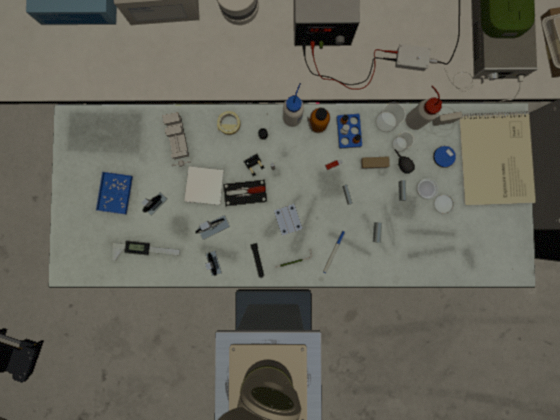

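The scene view shows three bars at about (347,275), (340,324) and (408,317), and the block at (276,250). Gauge look-alikes are at (220,200) with a white dial (biggest), (208,170) and (187,220). In the top view the bars are at (348,194), (377,232) and (403,190), the block at (288,219) and the gauges at (212,226), (153,203) and (213,264). Next I'll measure them from both views.

```bash
cat >> h.py <<'E'
def load(save):
    z=np.load('pics/'+save+'.npz'); return z['im'],z['d'],dict(intrinsics=z['K'],position=z['pos'],orientation=z['ori'])
def cloud(d,p):
    K=p['intrinsics']; v,u=np.mgrid[:d.shape[0],:d.shape[1]]
    c=np.dstack([(u-K[0,2])/K[0,0]*d,-(v-K[1,2])/K[1,1]*d,-d])
    R=Rn.from_euler('xyz',p['orientation'],degrees=True).as_matrix()
    return c@R.T+p['position']
def rays(px,p,z):
    "pixels -> points on plane z"
    K=p['intrinsics']; px=np.atleast_2d(px).astype(float)
    c=np.c_[(px[:,0]-K[0,2])/K[0,0],-(px[:,1]-K[1,2])/K[1,1],-np.ones(len(px))]
    R=Rn.from_euler('xyz',p['orientation'],degrees=True).as_matrix()
    w=c@R.T; return p['position']+w*((z-p['position'][2])/w[:,2])[:,None]
def proj(P,p):
    K=p['intrinsics'];R=Rn.from_euler('xyz',p['orientation'],degrees=True).as_matrix()
    c=(np.atleast_2d(P)-p['position'])@R
    return np.c_[K[0,2]+K[0,0]*c[:,0]/-c[:,2],K[1,2]-K[1,1]*c[:,1]/-c[:,2]]
E
python3 - <<'E'
from h import *
im,d,p=load('top0.png'); W=cloud(d,p)
m=((W[...,2]>.012)&(W[...,2]<.2)&(d>0)).astype(np.uint8); m[:105]=0;m[285:]=0;m[:,:55]=0;m[:,530:]=0
n,l,s,c=cv2.connectedComponentsWithStats(m)
for i in range(1,n):
    if s[i,4]<25: continue
    P=W[l==i]; h=np.percentile(P[:,2],90); ys,xs=np.where(l==i)
    (cx,cy),(w,hh),a=cv2.minAreaRect((P[:,:2]*1000).astype(np.float32))
    print(c[i].round(),s[i,4],'z',h.round(3),'xy',round(cx),round(cy),'size',round(w),round(hh),'ang',round(a,1))
a=cv2.resize(load('scene0.png')[0][140:350,150:430],None,fx=2.8,fy=2.8,interpolation=cv2.INTER_CUBIC); cv2.imwrite('pics/c1.png',a)
ims,ds,ps=load('scene0.png');Ws=cloud(ds,ps)
for u,v in [(347,274),(340,324),(408,317),(276,250),(221,185),(209,160),(186,207),(220,216)]: print((u,v),Ws[v,u].round(3))
E
```

```text
[292. 114.] 385 z 0.145 xy 790 -77 size 34 57 ang 0.5
[391. 117.] 450 z 0.083 xy 789 -366 size 66 68 ang 5.5
[431. 116.] 875 z 0.149 xy 786 -519 size 191 51 ang 88.0
[318. 120.] 433 z 0.114 xy 783 -154 size 58 59 ang 18.8
[228. 122.] 224 z 0.026 xy 784 119 size 68 70 ang 87.2
[175. 135.] 745 z 0.047 xy 742 279 size 131 49 ang 12.2
[470. 120.] 49 z 0.015 xy 788 -620 size 34 46 ang 41.8
[485. 118.] 61 z 0.016 xy 798 -663 size 49 28 ang 89.0
[514. 120.] 99 z 0.016 xy 790 -756 size 49 60 ang 0.7
[349. 130.] 575 z 0.05 xy 759 -250 size 102 71 ang 3.9
[525. 130.] 65 z 0.016 xy 767 -791 size 38 63 ang 65.8
[498. 121.] 26 z 0.015 xy 787 -704 size 15 33 ang 26.4
[491. 135.] 112 z 0.015 xy 746 -688 size 51 69 ang 77.7
[262. 133.] 92 z 0.034 xy 749 14 size 27 29 ang 88.2
[470. 133.] 45 z 0.015 xy 748 -621 size 29 25 ang 6.7
[404. 153.] 495 z 0.059 xy 685 -410 size 122 51 ang 7.1
[504. 137.] 37 z 0.015 xy 738 -720 size 33 19 ang 39.8
[464. 138.] 28 z 0.015 xy 736 -603 size 25 26 ang 80.2
[476. 150.] 101 z 0.015 xy 692 -642 size 89 48 ang 0.1
[515. 139.] 25 z 0.016 xy 731 -755 size 12 35 ang 21.7
[... 1322 characters left out ...]
8
[151. 203.] 230 z 0.105 xy 534 339 size 16 69 ang 52.2
[497. 200.] 39 z 0.015 xy 546 -692 size 24 43 ang 11.2
[288. 219.] 567 z 0.032 xy 487 -62 size 79 63 ang 18.3
[209. 225.] 202 z 0.138 xy 470 165 size 23 87 ang 36.1
[377. 232.] 148 z 0.03 xy 449 -330 size 20 60 ang 85.8
[135. 248.] 86 z 0.015 xy 402 397 size 72 30 ang 90.0
[257. 259.] 213 z 0.022 xy 365 31 size 104 20 ang 13.2
[211. 264.] 185 z 0.105 xy 356 160 size 68 16 ang 17.9
(347, 274) [ 0.558 -0.245  0.029]
(340, 324) [ 0.441 -0.335  0.028]
(408, 317) [ 0.564 -0.413  0.03 ]
(276, 250) [ 0.479 -0.075  0.03 ]
(221, 185) [0.468 0.154 0.116]
(209, 160) [0.534 0.334 0.095]
(186, 207) [0.357 0.155 0.09 ]
(220, 216) [0.458 0.16  0.01 ]
```

View pics/c1.png

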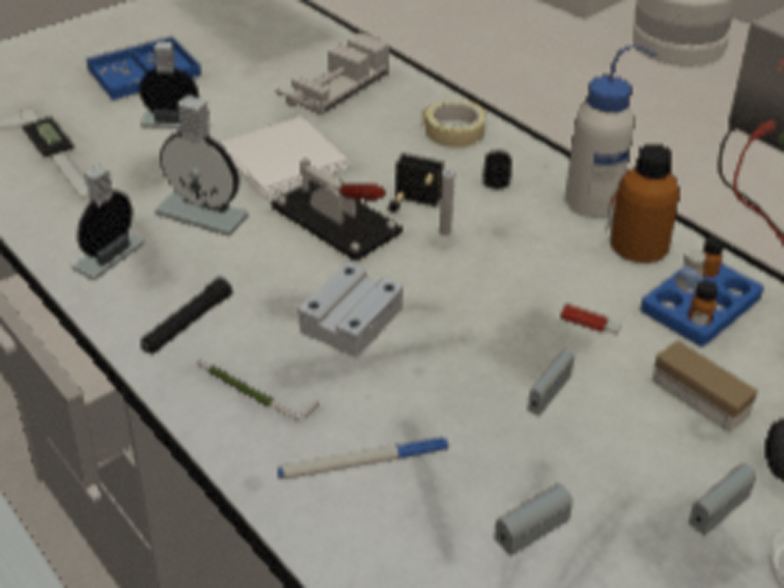

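Measured from the top view:
- **Bars:** 12 mm at (563,-241), 20 mm at (449,-330) and 16 mm at (575,-406) mm. The 16 mm bar is the one that fits.
- **Block:** (487,-62) mm, slot at about 18°.
- **Gauges:** the white-dialled one at (470,165) mm is 138 mm high with a foot about 90 mm long. The other two are 105 mm high with 69 mm feet, so they are look-alikes. The crop confirms this.

I'll move toward the bar and look at the block on the way.

play_rows --series '[1.7, -3.8, 0, 0.7, 8.7, 1.7, -3.8, 0, 0.7, 8.7, 1.7, -3.8, 0, 0.7, 8.7, 1.7, -3.8, 0, 0.7, 8.7, 1.7, -3.8, 0, 0.7, 8.7]' --newtons 30

```text
time_s: 0.57
tcp_pos: [0.2777, 0.4026, 0.2393]
orientation: [-180.0, -0.0, 165.6]
force: [0.8, 0.0, 1.1]
grip_width: 0.087
```

play_rows --series '[1.7, -3.8, 0, 0.7, 8.7, 1.7, -3.8, 0, 0.7, 8.7, 1.7, -3.8, 0, 0.7, 8.7, 1.7, -3.8, 0, 0.7, 8.7, 1.7, -3.8, 0, 0.7, 8.7]'

```text
time_s: 0.98
tcp_pos: [0.3626, 0.2126, 0.2395]
orientation: [180.0, -0.0, 169.1]
force: [1.4, 0.8, -0.7]
grip_width: 0.0871
```

play_rows --series '[1.7, -3.8, 0, 0.7, 8.7, 1.7, -3.8, 0, 0.7, 8.7, 1.7, -3.8, 0, 0.7, 8.7, 1.7, -3.8, 0, 0.7, 8.7, 1.7, -3.8, 0, 0.7, 8.7]'

```text
time_s: 1.4
tcp_pos: [0.4475, 0.0226, 0.2397]
orientation: [180.0, 0.0, 172.6]
force: [1.5, 1.3, -0.0]
grip_width: 0.0869
```

```bash
python3 - <<'E'
from h import *
s=get_state(); print(s['time_s'],s['tcp_pos'],s['orientation'],s['joint_pos'],s['joint_vel'])
im,d,p=grab('wrist','w1.png'); print(p['position'],p['orientation'])
s=get_state(); print(s['time_s'],s['tcp_pos'],s['joint_vel'].round(2))
E
```

```text
1.4 [0.44754339 0.02256711 0.23972275] [1.79963615e+02 2.20073671e-02 1.72615444e+02] [-40.08835401  -5.81701547  29.81269823 110.29849364   2.96498335
  74.74034362  71.4329598 ] [ 24.56950343  20.99694125  43.16068596 -18.40376501  -5.78659572
  -2.68689224  78.24019882]
[0.37237043 0.03271455 0.38477639] [-16.02502257  -0.10027451  82.59398172]
1.45 [0.44991627 0.01482135 0.24001798] [ -1.75  -1.71  -3.89   1.75   0.81   0.78 -13.74]
```

View pics/w1.png

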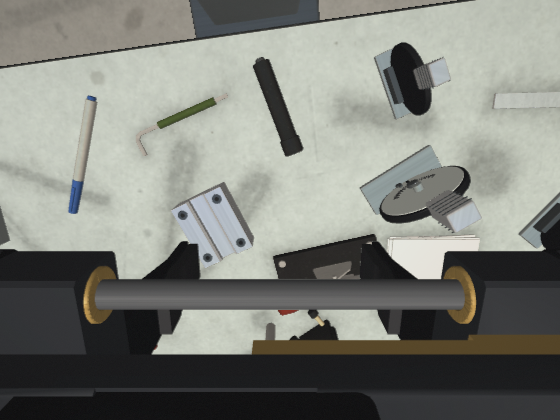

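The wrist view shows the block at about (213,225) with its four dark screw holes and the slot, and the gauge at (430,195) with its white dial and tab facing the robot. I'll get the block pose from the screw holes, with the top view as a cross-check.

```bash
python3 - <<'E'
from h import *
im,d,p=load('w1.png')
g=cv2.cvtColor(im,cv2.COLOR_BGR2GRAY)
x0,y0=165,175; r=g[y0:275,x0:262]
m=(r<105).astype(np.uint8)
n,l,s,c=cv2.connectedComponentsWithStats(m)
pts=[]
for i in range(1,n):
    if 15<s[i,4]<150: pts.append(c[i]+[x0,y0]); print(c[i]+[x0,y0],s[i])
W=cloud(d,p)
for q in pts: print(rays(q,p,.03)[0].round(4), W[int(q[1])-7:int(q[1])+8,int(q[0])-7:int(q[0])+8,2].max().round(4))
m=((W[...,2]>.015)&(W[...,2]<.05)&(d>0)); m[:,:165]=0;m[:,260:]=0;m[:178]=0;m[272:]=0
P=W[m]; print('median top z',np.median(P[:,2]),cv2.minAreaRect((P[:,:2]*1000).astype(np.float32)))
E
```

```text
[216.1147541  198.45901639] [47 19  9  9 61]
[182.70588235 202.11764706] [11 24 13  8 17]
[182.06349206 214.82539683] [13 36  9  9 63]
[240.25423729 242.05084746] [71 63  9  9 59]
[207.08928571 257.33928571] [38 79  9  8 56]
[ 0.4529 -0.0484  0.03  ] 0.3848
[ 0.4522 -0.0863  0.03  ] 0.3848
[ 0.4667 -0.0901  0.03  ] 0.3848
[ 0.5079 -0.0301  0.03  ] 0.0319
[ 0.5219 -0.0719  0.03  ] 0.3848
median top z 0.02933218841291635 ((487.3205871582031, -59.50664520263672), (80.33919525146484, 64.400634765625), 18.295942306518555)
```

play_rows --series '[1.3, -3.9, 0, 0.6, 8.7, 1.3, -3.9, 0, 0.6, 8.7, 1.3, -3.9, 0, 0.6, 8.7, 1.3, -3.9, 0, 0.6, 8.7, 1.3, -3.9, 0, 0.6, 8.7]'

```text
time_s: 1.87
tcp_pos: [0.5126, -0.1721, 0.2398]
orientation: [180.0, 0.0, 175.7]
force: [1.0, 1.0, 0.1]
grip_width: 0.0872
```

play_rows --series '[1.2, -3.9, 0, 0.6, 7, 1.2, -3.9, 0, 0.6, 7, 1.2, -3.9, 0, 0.6, 7, 1, -3, 0, 0.6, 7, 0, 0, 0, 0, 7]'

```text
time_s: 2.28
tcp_pos: [0.557, -0.3238, 0.2382]
orientation: [-179.8, -0.2, 177.6]
force: [0.6, -0.6, -0.7]
grip_width: 0.0712
```

```bash
python3 - <<'E'
from h import *
s=get_state(); print(s['time_s'],s['tcp_pos'],s['orientation'],s['joint_pos'],s['joint_vel'])
im,d,p=grab('wrist','w2.png'); W=cloud(d,p)
m=((W[...,2]>.012)&(W[...,2]<.06)&(d>0)&(np.hypot(W[...,0]-.575,W[...,1]+.406)<.06)).astype(np.uint8)
n,l,st,c=cv2.connectedComponentsWithStats(m)
for i in range(1,n):
    if st[i,4]>100:
        P=W[l==i]; print(st[i],np.percentile(P[:,2],[50,95]),cv2.minAreaRect((P[:,:2]*1000).astype(np.float32)))
E
```

```text
2.2833 [ 0.55700538 -0.323843    0.23824659] [-1.79787940e+02 -1.53650191e-01  1.77638236e+02] [ -7.16370678  26.55178391  46.31309172  82.64836241 -18.96279223
  78.93810137 127.37219325] [-4.70529452 -4.26128215 -1.43784733  4.12493925  2.58592469 -0.11004022
 -5.99199353]
[198 176  21  55 836] [0.02817106 0.03042314] ((575.0751342773438, -406.2212829589844), (60.16501235961914, 15.927835464477539), 1.3082352876663208)
[158 189  15  37 303] [0.01366178 0.01512934] ((579.292236328125, -459.0146484375), (44.303489685058594, 13.421048164367676), 3.5086941719055176)
```

View pics/w2.png

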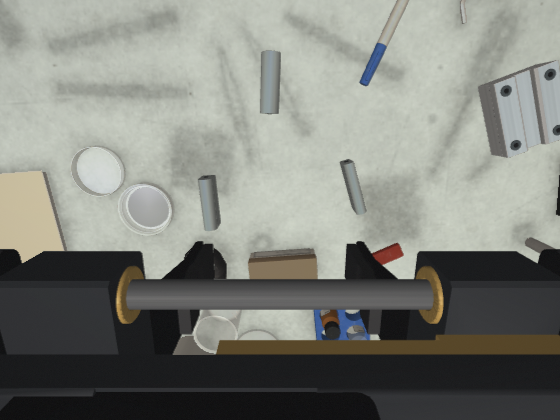

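The wrist view shows the 16 mm bar at pixel (209,203), at (575.1,-406.2) mm, 15.9 mm wide and 30 mm high. The 20 mm bar is at (270,82) and the 12 mm one at (352,187). The block is at (487.4,-60.0) mm, yaw 18.3°. I'll approach with the jaws partly open, because a cup stands nearby.

play_rows --series '[0.6, -2.7, -1, 0.8, 4, 0.6, -2.7, -3, 0.8, 4, 0.6, -2.7, -3, 0.8, 4, 0, 0, -3, 0, 4, 0, 0, 0, 0, 4]'

```text
time_s: 2.75
tcp_pos: [0.5738, -0.3964, 0.1329]
orientation: [179.7, -0.5, -179.7]
force: [0.0, 2.1, -0.3]
grip_width: 0.0451
```

play_rows --series '[0, 0, -2, 0, 4, 0, 0, 0, 0, 4, 0, 0, 0, 0, 4, 0, 0, 0, 0, 4, 0, 0, 0, 0, 4]'

```text
time_s: 3.17
tcp_pos: [0.5772, -0.398, 0.1217]
orientation: [-180.0, 0.1, -179.6]
force: [0.2, -0.2, 0.4]
grip_width: 0.0398
```

```bash
python3 - <<'E'
from h import *
s=get_state(); print(s['time_s'],s['tcp_pos'],s['orientation'],s['joint_pos'],s['grip_width'])
im,d,p=grab('wrist','w3.png'); W=cloud(d,p)
m=((W[...,2]>.006)&(W[...,2]<.06)&(d>0)&(np.hypot(W[...,0]-.575,W[...,1]+.406)<.05)).astype(np.uint8)
n,l,st,c=cv2.connectedComponentsWithStats(m)
for i in range(1,n):
    if st[i,4]>100:
        P=W[l==i]; print(st[i],np.percentile(P[:,2],[50,95]),cv2.minAreaRect((P[:,:2]*1000).astype(np.float32)))
E
```

```text
3.1667 [ 0.57724273 -0.39798446  0.12169557] [-1.79957314e+02  1.24854889e-01 -1.79569292e+02] [  3.56159255  38.63911446  41.71580625  80.45891689 -26.18440998
  70.60518773 138.05959868] 0.03981854430724737
[ 256  171   23   81 1634] [0.0284761  0.03033977] ((575.24560546875, -406.82733154296875), (60.92612838745117, 16.06964874267578), 1.1997482776641846)
[207 199   7  27 124] [0.01319108 0.01478244] ((578.6943359375, -453.9544677734375), (21.18400764465332, 3.535102367401123), 2.1815555095672607)
```

View pics/w3.png

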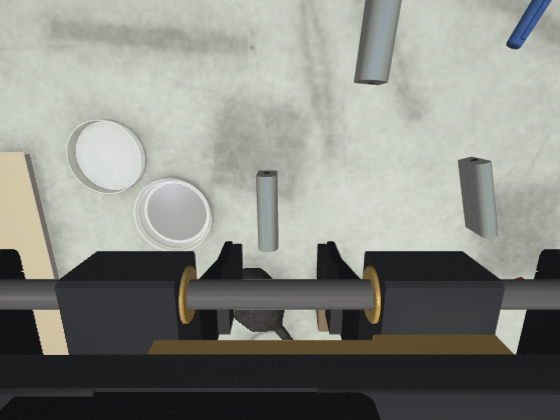

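The bar at pixel (267,210) lies between the jaws' planes, 9 mm off in y. I'll correct that, descend and grip.

play_rows --series '[-0.2, -0.9, 0, 0.7, 4, 0, 0, -3, 0, 4, 0, 0, -3, 0, 4, 0, 0, -2, 0, 4, 0, 0, 0, 0, 4]'

```text
time_s: 3.63
tcp_pos: [0.5721, -0.4062, 0.0352]
orientation: [179.8, -0.3, -178.9]
force: [-0.1, -0.1, -0.4]
grip_width: 0.0401
```

play_rows --series '[0, 0, -1.3, 0, 4, 0, 0, 0, 0, 4, 0, 0, 0, 0, 4, 0, 0, 0, 0, 4, 0, 0, 0, 0, 4]'

```text
time_s: 4.05
tcp_pos: [0.5749, -0.4078, 0.0279]
orientation: [-179.9, 0.1, -178.9]
force: [-0.3, -0.8, -0.3]
grip_width: 0.0402
```

play_rows --series '[0, 0.1, 0, 0, 1, 0, 0, 0, 0, 1, 0, 0, 0, 0, 1, 0, 0, 0, 0, 1, 0, 0, 0, 0, 1]' --newtons 25

```text
time_s: 4.47
tcp_pos: [0.5743, -0.4064, 0.0267]
orientation: [-180.0, 0.0, -178.9]
force: [1.0, 1.2, 1.6]
grip_width: 0.0156
```

play_rows --series '[0, 0, 0, 0, 1, 0, 0, 1, 0, 1, 0, 0, 3, 0, 1, 0, 0, 4, 0, 1, 0, 0, 0, 0, 1]'

```text
time_s: 4.88
tcp_pos: [0.5766, -0.4091, 0.1151]
orientation: [-179.7, 0.5, -178.9]
force: [0.0, -1.0, 0.0]
grip_width: 0.0158
```

```bash
python3 - <<'E'
from h import *
s=get_state(); print(s['time_s'],s['tcp_pos'],s['orientation'],s['joint_pos'],s['grip_width'],s['force'])
E
```

```text
4.8833 [ 0.57657884 -0.40906452  0.11509001] [-179.66401679    0.45632574 -178.94227006] [  4.67368773  39.34602553  41.40706291  80.18728419 -26.58301233
  69.76830764 139.57822857] 0.015800022850042002 [ 0.03550639 -0.95737196  0.02752855]
```

play_rows --series '[-0.5, 1.8, 0.2, 1.7, 1, -1, 3.8, 0, 1.7, 1, -1, 3.8, 0, 1.7, 1, -1, 3.8, 0, 1.7, 1, -1, 3.8, 0, 1.7, 1]'

```text
time_s: 5.3
tcp_pos: [0.5286, -0.2347, 0.1088]
orientation: [180.0, 0.0, -170.3]
force: [1.4, 0.9, -0.9]
grip_width: 0.0158
```

play_rows --series '[-1, 3.8, 0, 1.7, 1, -1, 3.8, 0, 1.7, 1, -1, 3.8, 0, 1.7, 1, -1, 3.8, 0, 1.7, 1, -0.4, 2.5, 0, 1.8, 1]'

```text
time_s: 5.72
tcp_pos: [0.484, -0.0558, 0.1089]
orientation: [179.9, 0.0, -161.6]
force: [0.7, 1.1, -1.4]
grip_width: 0.0157
```

play_rows --series '[0, 0, 0, 0, 1, 0, 0, 0, 0, 1, 0, 0, 0, 0, 1, 0, 0, 0, 0, 1, 0, 0, 0, 0, 1]'

```text
time_s: 6.13
tcp_pos: [0.4854, -0.0607, 0.1087]
orientation: [-180.0, -0.0, -162.0]
force: [1.0, -0.7, -0.9]
grip_width: 0.0157
```

```bash
python3 - <<'E'
from h import *
s=get_state(); print(s['time_s'],s['tcp_pos'],s['orientation'],s['joint_pos'],s['grip_width'],s['force'])
im,d,p=grab('wrist','w4.png')
g=cv2.cvtColor(im,cv2.COLOR_BGR2GRAY)
Q=proj([[.4529,-.0484,.03],[.4667,-.0901,.03],[.5079,-.0301,.03],[.5219,-.0719,.03]],p)
for q in Q:
    u,v=q.astype(int)
    if not(12<u<548 and 12<v<245): print(q,'hidden');continue
    r=(g[v-14:v+15,u-14:u+15]<105).astype(np.uint8); n,l,st,c=cv2.connectedComponentsWithStats(r)
    for i in range(1,n):
        if st[i,4]>30: print(q, c[i]+[u-14,v-14],st[i,4], rays(c[i]+[u-14,v-14],p,.03)[0].round(4))
E
```

```text
6.1333 [ 0.4854351  -0.06070229  0.10869159] [-1.79975129e+02 -1.38640613e-03 -1.61963172e+02] [-34.75069171   9.9796379   39.94106121 114.45502394  -7.50460041
  58.07482502 116.78180586] 0.01571151358650374 [ 1.02543085 -0.66980227 -0.89849894]
[309.39170264 186.62387418] [309.49411765 186.59411765] 170 [ 0.4529 -0.0483  0.03  ]
[246.48265947 186.94518352] [246.49112426 186.89349112] 169 [ 0.4667 -0.0901  0.03  ]
[307.94679237 262.62831426] hidden
[248.94995243 263.10916356] hidden
```

View pics/w4.png

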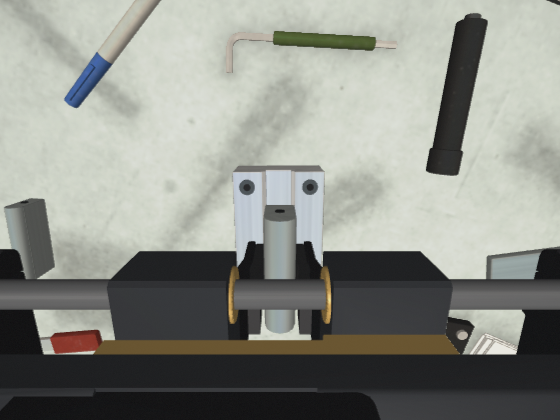

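The held bar's end at (280,212) lines up with the slot midway between the holes at (246,187) and (309,187), so the lateral error is below 0.5 mm. Lowering it now.

play_rows --series '[0.2, 0.1, -1, 0.3, 1, 0, 0, -2, 0, 1, 0, 0, -1.9, 0, 1, 0, 0, 0, 0, 1, 0, 0, 0, 0, 1]'

```text
time_s: 6.6
tcp_pos: [0.4866, -0.0589, 0.0588]
orientation: [-180.0, -0.2, -161.6]
force: [-0.6, -0.8, -0.8]
grip_width: 0.0159
```

play_rows --series '[0, 0, 0, 0, 1, 0, 0, 0, 0, 1, 0, 0, -0.2, 0, 1, 0, 0, 0, 0, 1, 0, 0, 0, 0, 1]'

```text
time_s: 7.02
tcp_pos: [0.4874, -0.0582, 0.0578]
orientation: [180.0, 0.0, -161.5]
force: [-0.3, -0.2, -1.7]
grip_width: 0.0157
```

play_rows --series '[0.05, -0.16, 0, -0.2, 1, 0, 0, -0.3, 0, 1, 0, 0, -0.2, 0, 1, 0, 0, -0.2, 0, 1, 0, 0, 0, 0, 1]'

```text
time_s: 7.43
tcp_pos: [0.4876, -0.06, 0.0501]
orientation: [180.0, -0.0, -161.7]
force: [0.5, 0.1, -3.0]
grip_width: 0.016
```

play_rows --series '[0, 0, -0.1, 0, 1, 0, 0, -0.1, 0, 1, 0, 0, 0, 0, 1, 0, 0, 0, 0, 1, 0, 0, 0, 0, 1]'

```text
time_s: 7.85
tcp_pos: [0.4878, -0.0599, 0.0486]
orientation: [180.0, -0.0, -161.7]
force: [-0.4, -0.2, -1.4]
grip_width: 0.0157
```

play_rows --series '[0, 0, -0.1, 0, 1, 0, 0, 0, 0, 1, 0, 0, 0, 0, 1, 0, 0, 0, 0, 1, 0, 0, 0, 0, 1]'

```text
time_s: 8.27
tcp_pos: [0.4879, -0.0598, 0.0484]
orientation: [179.9, 0.0, -161.7]
force: [-6.5, 0.6, 14.9]
grip_width: 0.0155
```

play_rows --series '[0, 0, 0, 0, 3.4, 0, 0, 0, 0, 3.4, 0, 0, 0, 0, 3.4, 0, 0, 0, 0, 3.4, 0, 0, 0.5, 0, 3.4]'

```text
time_s: 8.68
tcp_pos: [0.4873, -0.0599, 0.052]
orientation: [180.0, -0.1, -161.7]
force: [-0.1, 0.5, -0.4]
grip_width: 0.0323
```

play_rows --series '[0, 0, 2, 0, 3.4, 0, 0, 3, 0, 3.4, 0, 0, 4, 0, 3.4, 0, 0, 4, 0, 3.4, 0, 0, 0, 0, 3.4]'

```text
time_s: 9.1
tcp_pos: [0.4911, -0.0606, 0.1897]
orientation: [-179.9, 0.6, -161.8]
force: [1.1, 0.2, 0.4]
grip_width: 0.0342
```

play_rows --series '[-2, 0, 2, -4, 4, -2, 0, 2, -4, 4, -1, 0, 0, -4, 4, -1, 0, 0, -4, 4, 0, 0, 0, 0, 4]'

```text
time_s: 9.52
tcp_pos: [0.4268, -0.0601, 0.2231]
orientation: [179.9, 0.0, -177.9]
force: [0.6, -0.3, -0.0]
grip_width: 0.0402
```

```bash
python3 - <<'E'
from h import *
s=get_state(); print(s['time_s'],s['tcp_pos'],s['orientation'],s['joint_pos'],s['grip_width'],s['force'])
ims=[]
for nm in ['wrist','top','scene']:
    im,d,p=grab(nm,nm+'5.png'); W=cloud(d,p); ims.append(im)
    m=((W[...,2]>.036)&(W[...,2]<.08)&(d>0)&(np.hypot(W[...,0]-.4874,W[...,1]+.06)<.045)); P=W[m]
    if m.sum()>20: print(nm,m.sum(),'z',np.percentile(P[:,2],[50,90,97]),cv2.minAreaRect((P[:,:2]*1000).astype(np.float32)))
cv2.imwrite('pics/v5.png',ims[0])
E
```

```text
9.5167 [ 0.42675032 -0.06007384  0.22305197] [ 1.79907328e+02  4.23330559e-02 -1.77935753e+02] [-38.45323919  -9.22372131  37.45590171 114.12326675   5.74513087
  73.26049905  89.05176146] 0.04018410345031779 [ 0.60046883 -0.29989604 -0.0174326 ]
wrist 882 z [0.05037704 0.0520249  0.05263663] ((488.52740478515625, -58.50104522705078), (60.56684112548828, 16.26080322265625), 18.045223236083984)
top 65 z [0.04974624 0.05321996 0.05371247] ((499.7724609375, -56.537139892578125), (36.167022705078125, 14.975964546203613), 18.27507781982422)
scene 156 z [0.04894922 0.05244774 0.05352541] ((490.39642333984375, -60.667442321777344), (62.85563278198242, 14.091333389282227), 17.345705032348633)
```

View pics/v5.png

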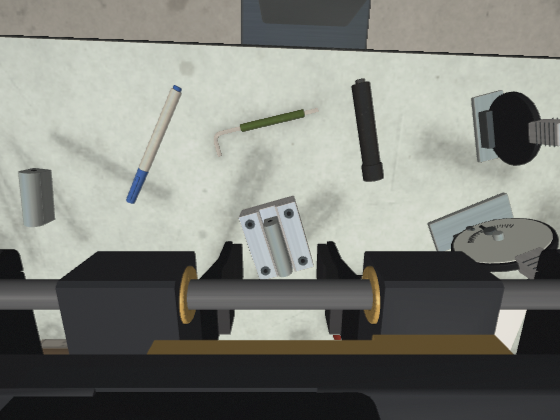

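The bar is seated: its ridge is at 52 mm in all three views, yaw 18°, centred near (488,-59) and lying in the slot at pixel (278,245). Next is the gauge; I'll measure its grip and foot in the views I already have.

```bash
python3 - <<'E'
from h import *
for f in ['top0.png','scene0.png','w1.png','top5.png','wrist5.png']:
    im,d,p=load(f); W=cloud(d,p); r=np.hypot(W[...,0]-.470,W[...,1]-.165)
    for nm,lo,hi in [('griptop',.132,.146),('foot',.0045,.0125)]:
        m=((W[...,2]>lo)&(W[...,2]<hi)&(d>0)&(r<.07)); P=W[m]
        if m.sum()>8: print(f,nm,m.sum(),P[:,2].mean().round(4),[np.round(q,1) for q in cv2.minAreaRect((P[:,:2]*1000).astype(np.float32))],P.mean(0).round(4))
E
```

```text
top0.png griptop 60 0.1373 [array([468.3, 166.3]), array([17. , 23.9]), np.float64(24.9)] [0.4683 0.1658 0.1373]
top0.png foot 221 0.0077 [array([478. , 160.6]), array([127.1, 119.3]), np.float64(55.4)] [0.4653 0.1584 0.0077]
scene0.png griptop 48 0.137 [array([469.6, 166.1]), array([22. , 23.7]), np.float64(44.6)] [0.4686 0.1647 0.137 ]
scene0.png foot 238 0.0084 [array([474.9, 157.7]), array([ 82.4, 121.6]), np.float64(62.8)] [0.4647 0.1602 0.0084]
w1.png griptop 764 0.1374 [array([468.7, 168.5]), array([19.6, 25.9]), np.float64(27.1)] [0.4675 0.1669 0.1374]
w1.png foot 1802 0.0081 [array([492.1, 170.3]), array([ 92.2, 109.5]), np.float64(25.9)] [0.4614 0.1622 0.0081]
top5.png griptop 60 0.137 [array([468.2, 166. ]), array([17.4, 23.8]), np.float64(26.3)] [0.4684 0.1663 0.137 ]
top5.png foot 230 0.0077 [array([475.3, 160.8]), array([124.8, 112.9]), np.float64(0.5)] [0.4639 0.1591 0.0077]
wrist5.png foot 1905 0.0081 [array([465.2, 166.4]), array([40.6, 92. ]), np.float64(26.0)] [0.4604 0.1616 0.0081]
```

play_rows --series '[0, 3, 1, -6.5, 5, 0, 3, 0, -6.5, 5, 0, 3, 0, -6.5, 5, 0, 3, 0, -6.5, 5, 0, 3, 0, -6.5, 5]'

```text
time_s: 10.08
tcp_pos: [0.4281, 0.0916, 0.2323]
orientation: [-180.0, -0.0, 149.6]
force: [0.9, -0.3, -0.2]
grip_width: 0.0498
```

play_rows --series '[0.5, 2, 0, -6.5, 5, 0.5, 2, 0, -6.5, 5, 0.5, 1.5, 0, -4, 5, 0, 0, 0, 0, 5, 0, 0, 0, 0, 5]'

```text
time_s: 10.5
tcp_pos: [0.4431, 0.1455, 0.2319]
orientation: [-179.9, 0.0, 133.0]
force: [0.7, 0.0, -0.5]
grip_width: 0.0497
```

```bash
python3 - <<'E'
from h import *
s=get_state(); print(s['time_s'],s['tcp_pos'],s['orientation'],s['joint_pos'])
im,d,p=grab('wrist','w6.png'); W=cloud(d,p); r=np.hypot(W[...,0]-.470,W[...,1]-.165)
for nm,lo,hi in [('griptop',.132,.146),('foot',.0045,.0125)]:
    m=((W[...,2]>lo)&(W[...,2]<hi)&(d>0)&(r<.07)); P=W[m]
    if m.sum()>8: print(nm,m.sum(),P[:,2].mean().round(4),[np.round(q,1) for q in cv2.minAreaRect((P[:,:2]*1000).astype(np.float32))],P.mean(0).round(4))
E
```

```text
10.5 [0.44312187 0.14546458 0.23185931] [-1.79901089e+02  2.04122877e-02  1.32988630e+02] [-44.70836593  -1.77057614  20.64715771 108.20884184   0.70450393
  73.53620824  18.71771868]
griptop 748 0.1374 [array([468.7, 168.4]), array([18.6, 24.9]), np.float64(25.7)] [0.4676 0.169  0.1374]
foot 1551 0.0079 [array([492.1, 170.4]), array([ 91.1, 109.2]), np.float64(26.1)] [0.4582 0.166  0.0079]
```

View pics/w6.png

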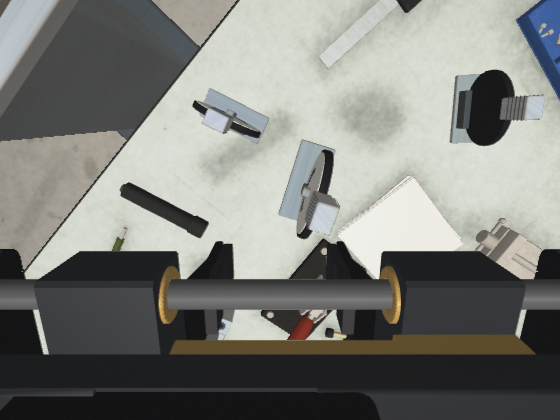

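The wrist view shows the big gauge at (315,195), with its grip top at (322,217). It is the tallest and has the longest foot of the three gauges (the others are at (225,115) and (495,105)). The grip centre is (468.7,168.4) mm, the foot centre (465.2,166.4) mm and the gauge yaw 26°. I'll align and go down to the grip.

play_rows --series '[0.9, 0.8, 0, -5.7, 5, 0.9, 0.8, -1, -5.7, 5, 0.8, 0.7, -2, -5.6, 5, 0, 0, -2, 0, 5, 0, 0, 0, 0, 5]'

```text
time_s: 10.97
tcp_pos: [0.4674, 0.1665, 0.1791]
orientation: [-179.7, 0.1, 115.8]
force: [-0.2, -0.2, 0.4]
grip_width: 0.0504
```

play_rows --series '[0, 0, 0, 0, 5, 0, 0, 0, 0, 5, 0, 0, 0, 0, 5, 0, 0, 0, 0, 5, 0, 0, 0, 0, 5]'

```text
time_s: 11.38
tcp_pos: [0.4691, 0.1681, 0.1835]
orientation: [179.9, -0.0, 115.8]
force: [0.5, -0.4, -1.0]
grip_width: 0.0499
```

play_rows --series '[0, 0, -2, 0, 5, 0, 0, -2, 0, 5, 0, 0, -1.6, 0, 5, 0, 0, 0, 0, 5, 0, 0, 0, 0, 5]'

```text
time_s: 11.8
tcp_pos: [0.4686, 0.168, 0.1267]
orientation: [-180.0, 0.0, 115.8]
force: [-1.0, 1.0, 0.1]
grip_width: 0.0502
```

play_rows --series '[0, 0, 0, 0, 5, 0, 0, 0, 0, 5, 0, 0, 0, 0, 1.2, 0, 0, 0, 0, 1.2, 0, 0, 0, 0, 1.2]' --newtons 20

```text
time_s: 12.22
tcp_pos: [0.469, 0.1682, 0.127]
orientation: [180.0, -0.0, 115.8]
force: [1.0, -0.3, 0.1]
grip_width: 0.0371
```

play_rows --series '[0, 0, 0, 0, 1.2, 0, 0, 0, 0, 1.2, 0, 0, 0, 0, 1.2, 0, 0, 0, 0, 1.2, 0, 0, 0, 0, 1.2]'

```text
time_s: 12.63
tcp_pos: [0.4688, 0.1681, 0.1266]
orientation: [180.0, -0.0, 115.8]
force: [-0.8, -0.3, 1.3]
grip_width: 0.0177
```

```bash
python3 - <<'E'
from h import *
s=get_state(); print(s['time_s'],s['tcp_pos'],s['orientation'],s['joint_pos'],s['grip_width'],s['force'])
E
```

```text
12.6333 [0.46880915 0.16810536 0.12659786] [ 1.79997453e+02 -3.06985934e-03  1.15776897e+02] [-44.15061528   8.63643164  20.79153093 111.49014366  -3.51579624
  60.47204047   3.93618282] 0.01771212649255529 [-0.80575861 -0.34249484  1.26842803]
```

play_rows --series '[0, 0, 1, 0, 1.2, 0, 0, 2, 0, 1.2, 0, 0, 3, 0, 1.2, 0, 0, 3, 0, 1.2, 0, -1, 0, -0.6, 1.2]'

```text
time_s: 13.05
tcp_pos: [0.4708, 0.1605, 0.2224]
orientation: [179.5, -0.1, 115.3]
force: [0.9, 1.3, -2.3]
grip_width: 0.0178
```

play_rows --series '[0.3, -2.2, 0, -0.7, 1.2, 0.3, -2.5, 0, -0.7, 1.2, 0.3, -2.5, 0, -0.7, 1.2, 0.3, -2.5, 0, -0.7, 1.2, 0.2, -2.5, 0, -0.7, 1.2]'

```text
time_s: 13.47
tcp_pos: [0.4824, 0.0345, 0.2163]
orientation: [-180.0, -0.0, 111.6]
force: [0.0, -0.2, -3.0]
grip_width: 0.0181
```

play_rows --series '[0.3, -2.5, 0, -0.7, 1.2, 0.2, -2.5, 0, -0.7, 1.2, 0.2, -2.2, 0, -0.7, 1.2, 0.1, -1.5, 0, -0.7, 1.2, 0.1, -0.7, 0, -0.7, 1.2]'

```text
time_s: 13.88
tcp_pos: [0.4914, -0.0603, 0.2165]
orientation: [-180.0, 0.0, 108.0]
force: [0.8, -0.9, -2.9]
grip_width: 0.0181
```

play_rows --series '[0, 0, 0, 0, 1.2, 0, 0, 0, 0, 1.2, 0, 0, 0, 0, 1.2, 0, 0, 0, 0, 1.2, 0, 0, 0, 0, 1.2]'

```text
time_s: 14.3
tcp_pos: [0.4918, -0.0569, 0.2165]
orientation: [-180.0, -0.0, 108.3]
force: [0.3, 0.8, -3.7]
grip_width: 0.0176
```

```bash
python3 - <<'E'
from h import *
s=get_state(); print(s['time_s'],s['tcp_pos'],s['orientation'],s['joint_pos'],s['grip_width'],s['force'])
im,d,p=grab('wrist','w7.png'); im2,d2,p2=grab('scene','s7.png')
W=cloud(d2,p2)
a=im2[120:300,180:380]; a=cv2.resize(a,None,fx=2.5,fy=2.5,interpolation=cv2.INTER_CUBIC)
b=cv2.resize(im[:300,100:460],(360,300)); c=np.zeros((450,860,3),np.uint8); c[:450,:500]=a; c[:300,500:]=b
cv2.imwrite('pics/v7.png',cv2.resize(c,(790,413)))
E
```

```text
14.3 [ 0.49182249 -0.05686783  0.21650948] [-1.79995022e+02 -1.04270060e-02  1.08281146e+02] [-31.09363327   2.64064356  33.72785997 106.31566684  -1.55413183
  71.50238668  21.38066381] 0.0176405409878779 [ 0.34679798  0.76521154 -3.7426316 ]
```

View pics/v7.png

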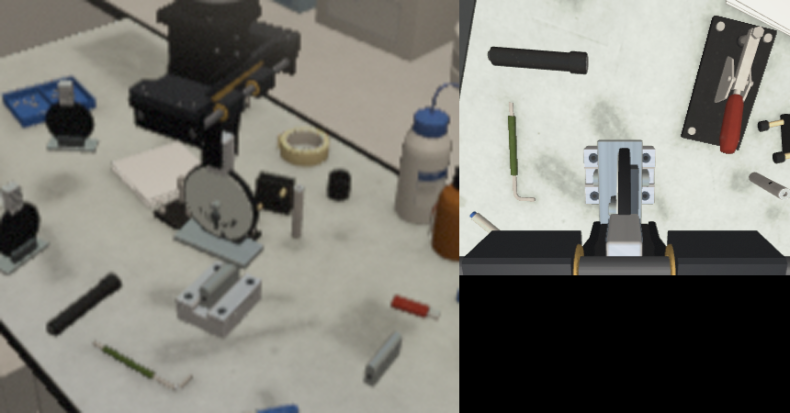

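The gauge hangs level over the bar, at left (220,215) in this view. Only the scene camera and the earlier wrist views see the dial face. I'll rectify the dial plane in several views to read the tab and pointer angles.

```bash
cat >> h.py <<'E'
def gframe(foot,yaw,tilt=0):
    "gauge->world"
    return Rn.from_euler('xyz',[np.degrees(tilt),0,yaw],degrees=True).as_matrix(),np.array(foot)
def rect(im,p,foot,yaw,xd,s=6,h=42,tilt=0):
    "rectified dial seen from its front: right=-y, up=z, s px/mm, centred on dial centre"
    R,t=gframe(foot,yaw,tilt); n=int(2*h*s); a=(np.arange(n)-n/2)/s/1000
    Y,Z=np.meshgrid(-a,-a); G=np.stack([np.full_like(Y,xd),Y,Z+.056],-1)
    q=proj((G@R.T+t).reshape(-1,3),p).astype(np.float32).reshape(n,n,2)
    return cv2.remap(im,q[...,0],q[...,1],cv2.INTER_CUBIC)
E
python3 - <<'E'
from h import *
F0=([.4652,.1664,0],26.0); F7=([.4880,-.0582,.0899],18.4)
out=[]
for f,F in [('w1.png',F0),('wrist5.png',F0),('scene0.png',F0),('s7.png',F7)]:
    im,d,p=load(f); W=cloud(d,p); R,t=gframe(*F); G=(W-t)@R
    m=(d>0)&(abs(G[...,1])<.04)&(G[...,2]>.03)&(G[...,2]<.098)&(abs(G[...,0])<.025)
    print(f,m.sum(),np.percentile(G[m][:,0],[5,25,50,75,95]).round(4),'y',np.percentile(G[m][:,1],[1,50,99]).round(4),'z',np.percentile(G[m][:,2],[1,99]).round(3))
    xd=np.median(G[m][:,0]); r=rect(im,p,*F,xd,s=4.6)
    cv2.putText(r,f,(3,12),0,.4,(0,0,255)); c=r.shape[0]//2; cv2.circle(r,(c,c),2,(0,0,255),-1); out.append(cv2.resize(r,(386,290)) if 0 else r)
out=[cv2.resize(o,(300,300),interpolation=cv2.INTER_AREA) for o in out]
cv2.imwrite('pics/v8.png',np.vstack([np.hstack(out[:2]),np.hstack(out[2:])]))
E
```

```text
w1.png 2434 [-0.0036 -0.0007 -0.0004 -0.0001  0.0048] y [-0.0391 -0.0021  0.0387] z [0.031 0.098]
wrist5.png 3250 [-0.004  -0.0009 -0.0005 -0.0001  0.0018] y [-0.0364 -0.0019  0.0388] z [0.031 0.097]
scene0.png 444 [-0.0029 -0.0003  0.0007  0.0018  0.0038] y [-0.0393 -0.0036  0.0388] z [0.031 0.097]
s7.png 627 [-0.0027 -0.0003  0.0006  0.0015  0.0031] y [-0.0388 -0.0034  0.0389] z [0.031 0.097]
```

View pics/v8.png

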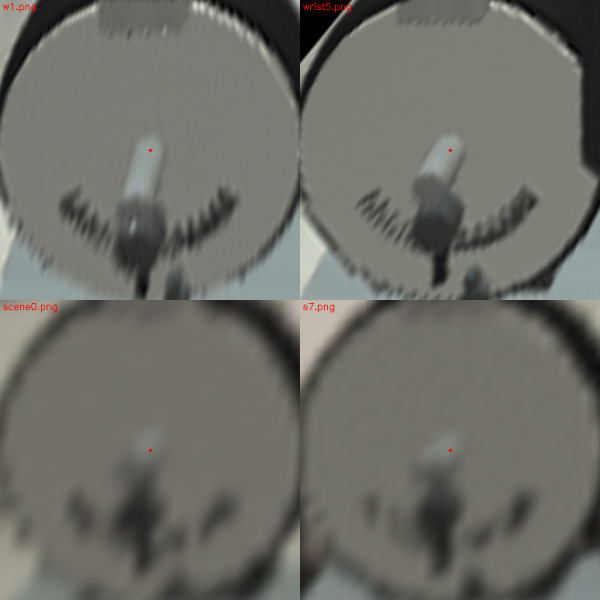

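Rectified views (300 px = 84 mm): the tab sits at about (177,280) in w1 and (175,280) in wrist5, on the -y side as expected, which makes the index roughly -0.22. The pointer stands proud of the dial, so it shows parallax. I'll refine the tab angle numerically.

```bash
python3 - <<'E'
from h import *
F0=([.4652,.1664,0],26.0)
for f in ['w1.png','wrist5.png']:
    im,d,p=load(f); xd=-.0005
    r=cv2.cvtColor(rect(im,p,*F0,xd,s=10,h=60),cv2.COLOR_BGR2GRAY); r=cv2.blur(r,(5,5))
    print(f,'cols: mm right (-y) -6..16; rows: mm below centre')
    for z in range(28,52): print(z,' '.join('%3d'%r[600+z*10,600+y*10] for y in range(-6,17)))
    R,t=gframe(*F0); print('cam in gauge frame',((p['position']-t)@R*1000).round(), 'dial centre z56')
E
```

```text
w1.png cols: mm right (-y) -6..16; rows: mm below centre
28  48  46  46  46  48  47  49  47  52  74  70  87  89  73  88 105 123  97 116 110 113 123 123
29  47  44  46  45  48  47  47  42  63  87  79 100  88  85 105 120 128 114 126 118 120 122 123
30  47  42  45  44  46  46  45  45  78 100  98 114  93 102 114 123 130 122 125 122 123 122 123
31  50  41  46  45  45  45  44  57  95 113 112 122 104 115 115 120 128 123 124 124 123 123 123
32  58  45  55  48  44  44  48  76 107 123 120 126 112 114 109 114 125 125 123 123 123 123 123
33  65  57  65  50  42  42  64 101 114 124 124 123 109 105  99 107 121 125 123 123 123 123 123
34  72  77  72  45  38  40  82 120 120 122 126 112  97  93  88 100 118 126 125 122 123 123 123
35  86  95  75  39  32  41  94 124 123 123 123  99  86  82  79  94 115 124 127 121 124 123 123
36 103 109  75  33  25  37  98 122 123 124 116  87  79  74  72  89 112 119 128 121 124 122 122
37 115 119  74  29  19  31  99 123 123 123 112  81  71  65  65  86 103 111 126 119 123 119 122
38 122 124  71  29  12  32 106 123 122 122 108  75  62  56  60  84  90 100 119 114 124 114 12
[... 2987 characters left out ...]
155 155 142 146 155 130  89  57  55  58  62 104 160 158 157 157 156 156 156
46 154 155 157 154 154 158 153 156 162 154 121  93  82  90 108 144 156 157 155 155 155 155 155
47 154 154 155 154 154 157 155 154 159 163 149 127 116 133 143 156 156 156 155 155 155 154 155
48 155 155 155 155 155 155 155 155 155 160 161 148 144 158 155 156 156 156 155 155 155 155 156
49 156 156 155 155 156 155 156 155 156 156 160 158 154 156 156 156 156 156 156 156 156 156 156
50 156 156 155 156 156 156 156 155 157 156 157 158 156 155 156 156 156 156 156 156 156 156 156
51 156 155 156 156 156 156 155 156 156 156 156 155 155 156 155 155 156 155 155 155 155 155 155
cam in gauge frame [-203. -156.  368.] dial centre z56
```

Tab estimate so far is -0.20 to -0.235, which I want tighter. The dial can't be seen by the wrist camera while I hold the gauge, so I'll set it back in its original spot, take a close frontal look, and pick it up again. There's plenty of time.

play_rows --series '[-0.1, 1, 0, 0.7, 1.2, -0.2, 2.3, 0, 0.7, 1.2, -0.3, 2.5, 0, 0.7, 1.2, -0.3, 2.5, 0, 0.7, 1.2, -0.3, 2.5, 0, 0.7, 1.2]'

```text
time_s: 14.82
tcp_pos: [0.4793, 0.0521, 0.2167]
orientation: [180.0, -0.0, 111.8]
force: [0.4, -0.2, -3.3]
grip_width: 0.0179
```

play_rows --series '[-0.3, 2.5, 0, 0.7, 1.2, -0.2, 2.5, 0, 0.7, 1.2, -0.2, 2.5, 0, 0.7, 1.2, -0.2, 2.5, 0, 0.7, 1.2, -0.2, 1.7, 0, 0.7, 1.2]'

```text
time_s: 15.23
tcp_pos: [0.4679, 0.1705, 0.2165]
orientation: [180.0, -0.0, 115.4]
force: [-0.1, 0.7, -3.7]
grip_width: 0.0179
```

play_rows --series '[0, 0, -2, 0.5, 1.2, 0, 0, -3, 0, 1.2, 0, 0, -2, 0, 1.2, 0, 0, -0.5, 0, 1.2, 0, 0, 0, 0, 1.2]'

```text
time_s: 15.65
tcp_pos: [0.4679, 0.1669, 0.1405]
orientation: [-179.8, 0.0, 115.7]
force: [0.1, -0.1, -3.4]
grip_width: 0.018
```

play_rows --series '[0, 0, -0.5, 0, 1.2, 0, 0, 0, 0, 1.2, 0, 0, 0, 0, 1.2, 0, 0, 0, 0, 1.2, 0, 0, 0, 0, 1.2]'

```text
time_s: 16.07
tcp_pos: [0.4692, 0.1673, 0.1373]
orientation: [179.9, -0.0, 115.7]
force: [0.4, -0.2, -4.0]
grip_width: 0.0178
```

play_rows --series '[0, 0, -0.4, 0, 1.2, 0, 0, -0.4, 0, 1.2, 0, 0, -0.2, 0, 1.2, 0, 0, -0.1, 0, 1.2, 0, 0, 0, 0, 1.2]'

```text
time_s: 16.48
tcp_pos: [0.4691, 0.1681, 0.1266]
orientation: [179.9, -0.1, 115.7]
force: [-3.5, 1.8, 9.9]
grip_width: 0.0175
```

play_rows --series '[0, 0, 0, 0, 1.2, 0, 0, 0, 0, 1.2, 0, 0, 0, 0, 5, 0, 0, 0, 0, 5, 0, 0, 0, 0, 5]'

```text
time_s: 16.9
tcp_pos: [0.469, 0.167, 0.1255]
orientation: [180.0, 0.0, 115.7]
force: [0.1, -0.4, 1.1]
grip_width: 0.0304
```

play_rows --series '[0, 0, 0, 0, 5, 0, 0, 1, 0, 5, 0, 0, 4, 0, 5, -1, -1.6, 1, 0, 5, -2, -3, 0, 0, 5]'

```text
time_s: 17.32
tcp_pos: [0.4412, 0.1235, 0.1893]
orientation: [179.6, 0.0, 115.9]
force: [-0.3, -1.1, -0.2]
grip_width: 0.0494
```

play_rows --series '[-2, -3, 0, 0, 5, -2, -3, 0, 0, 5, -0.8, -1.5, 0, 0, 5, 0, 0, -2, 0, 5, 0, 0, -2, 0, 5]'

```text
time_s: 17.73
tcp_pos: [0.3916, 0.0455, 0.1468]
orientation: [179.7, -0.0, 115.6]
force: [0.9, 0.2, -0.1]
grip_width: 0.0505
```

play_rows --series '[0, 0, -3, 0, 5, 0, 0, -2, 0, 5, 0, 0, -1.5, 0, 5, 0, 0, 0, 0, 5, 0, 0, 0, 0, 5]'

```text
time_s: 18.15
tcp_pos: [0.3907, 0.0459, 0.081]
orientation: [-179.9, 0.0, 115.7]
force: [0.8, 0.4, 0.3]
grip_width: 0.0503
```

```bash
python3 - <<'E'
from h import *
s=get_state(); print(s['time_s'],s['tcp_pos'],s['orientation'],s['joint_pos'],s['force'])
im,d,p=grab('wrist','w9.png'); W=cloud(d,p)
print(p['position'],p['orientation'])
r=np.hypot(W[...,0]-.465,W[...,1]-.166)
for nm,lo,hi in [('griptop',.132,.146),('foot',.0045,.0125)]:
    m=((W[...,2]>lo)&(W[...,2]<hi)&(d>0)&(r<.058)); P=W[m]
    if m.sum()>8: print(nm,m.sum(),P[:,2].mean().round(4),[np.round(q,1) for q in cv2.minAreaRect((P[:,:2]*1000).astype(np.float32))])
R,t=gframe([.4652,.1664,0],26.0); print('mark px',proj([R@[0,-.007,.023]+t,R@[0,0,.056]+t],p))
E
```

```text
18.15 [0.39073887 0.04587274 0.08095319] [-1.79948501e+02  9.90042184e-03  1.15656940e+02] [-40.08820561  -1.92754612  26.71547986 128.06438543   1.10051202
  53.71079296  11.61904837] [0.84553704 0.3776079  0.32002899]
[0.35785798 0.11449826 0.22602241] [-1.59449868e+01 -7.86804093e-03  2.56430133e+01]
griptop 315 0.138 [array([447.3, 113.9]), array([5.9, 4.9]), np.float64(72.8)]
foot 6507 0.0079 [array([462.9, 166.1]), array([37.7, 91.8]), np.float64(25.1)]
mark px [[477.33317431 126.43767814]
 [518.03733513 114.22906238]]
```

```bash
python3 - <<'E'
from h import *
im,d,p=load('w9.png'); W=cloud(d,p)
F=([.4639,.1666,0],25.6); R,t=gframe(*F); G=(W-t)@R
m=(d>0)&(abs(G[...,1])<.05)&(G[...,2]>.025)&(G[...,2]<.098)&(abs(G[...,0])<.02)
x=G[m][:,0]; print('x pct',np.percentile(x,[2,10,30,50,70,90]).round(4)); xd=np.median(x)
A=G[m&(abs(G[...,0]-xd)<.0015)]; A=A[abs(A[:,1])<.04]
print('yaw fix deg',np.degrees(np.polyfit(A[:,1],A[:,0],1)[0]),'lean',np.degrees(np.polyfit(A[:,2],A[:,0],1)[0]))
mm=(m&(abs(G[...,0]-xd)<.002)).astype(np.uint8)
c=max(cv2.findContours(mm,0,1)[0],key=cv2.contourArea)[:,0]; B=G[c[:,1],c[:,0]][:,1:]*1000
for b in range(-180,180,30):
    a=np.degrees(np.arctan2(B[:,1]-56,B[:,0])); k=(a>b)&(a<b+30)
    if k.sum(): print(b,np.hypot(B[k,0],B[k,1]-56).mean().round(1),end=' | ')
print('\ncam in gauge',((p['position']-t)@R*1000).round(1))
r=cv2.cvtColor(rect(im,p,*F,xd,s=10,h=60),cv2.COLOR_BGR2GRAY); r=cv2.blur(r,(5,5))
print('cols mm right -6..16')
for z in range(20,50): print(z,' '.join('%3d'%r[600+z*10,600+y*10] for y in range(-6,17)))
E
```

```text
x pct [-0.0062 -0.0006 -0.0001  0.0002  0.0005  0.0009]
yaw fix deg 0.04496124151699348 lean -0.07077507290270191
-180 41.1 | -150 34.7 | -120 26.9 | -90 26.9 | -60 36.3 | -30 42.5 | 0 40.4 | 30 26.8 | 60 21.8 | 90 27.1 | 120 40.1 | 150 42.5 | 
cam in gauge [-118.1   -1.2  226. ]
cols mm right -6..16
20  74  59  52  50  51  50  50  50  51  50  52  59  63 121 128 128 129 116  81 128 130 100  70
21  70  50  49  49  50  50  49  49  50  50  49  51  59 118 106 132 128 121  46 104 115  59 128
22  64  49  50  49  49  50  48  49  50  50  49  50  55 115  65 126 128 126  81  50 125  36  94
23  61  49  50  50  49  51  49  51  50  50  50  50  54 123  78  93 128  72 121  38 102  89  45
24  64  48  50  50  49  51  51  50  50  50  51  51  60 104 112  53 123  46 104  92  52 120  71
25  58  49  50  48  49  49  50  50  49  49  50  49  83  69 136  50 121  96  54 129  55 110 118
26  96  59  48  47  48  48  47  47  48  48  47  50 111  53 128  94  82 134  41 129 105 121 129
27 126  73  41  47  47  47  47  47  47  46  47  47 123  62  93 122  62 135  95 127 127 129 129
28 130  73  78  56  41  47  48  49  45
[... 1351 characters left out ...]
 47  49  49  48  62 147 159 167 169
43 145 136 107 115 118  78  95 103 108 100 103 107  48  47  48  49  49  48  58 176 167 169 169
44 164 160 163 161 152 153 158 144 148 156 164 142  46  48  48  48  49  48  69 172 167 167 167
45 165 164 165 165 165 165 164 165 164 165 167 154  77  42  46  43  44  44 112 167 166 167 166
46 164 163 164 164 164 164 164 164 164 165 164 166 132  76  47  63  66 104 156 165 165 165 166
47 163 164 163 163 163 164 164 164 164 164 164 165 164 136 131 130 118 150 166 165 164 164 165
48 164 165 164 164 164 164 164 164 164 164 164 165 166 166 165 157 160 165 166 165 165 165 165
49 165 165 165 166 165 165 165 166 165 165 165 165 166 166 167 167 165 167 165 166 166 166 166
```

From close up, the tab's inner end is at y = -7.5 mm and z = -33 mm from the dial centre, and the handle gives 0.21. So the index is about -0.22 and the gauge needs about 0.22 rad (12.6°) of tilt. I'll pick it up again.

play_rows --series '[0, 0, 3, 0, 5, 0, 0, 4, 0, 5, 0, 0, 4, 0, 5, 1, 1.6, 0, 0, 5, 2, 3, 0, 0, 5]'

```text
time_s: 18.62
tcp_pos: [0.4225, 0.091, 0.1953]
orientation: [179.5, -0.1, 115.4]
force: [1.4, -0.7, 1.3]
grip_width: 0.0498
```

play_rows --series '[2, 3, 0, 0, 5, 2, 3, 0, 0, 5, 0.8, 1.6, 0, 0, 5, 0, 0, 0, 0, 5, 0, 0, 0, 0, 5]'

```text
time_s: 19.03
tcp_pos: [0.4693, 0.1688, 0.1917]
orientation: [179.9, 0.0, 115.7]
force: [-0.4, -0.7, 0.0]
grip_width: 0.0498
```

play_rows --series '[0, 0, -1, 0, 5, 0, 0, -1, 0, 5, 0, 0, 0, 0, 5, 0, 0, 0, 0, 5, 0, 0, 0, 0, 5]'

```text
time_s: 19.45
tcp_pos: [0.4687, 0.1676, 0.1707]
orientation: [-180.0, -0.0, 115.6]
force: [0.3, 0.2, 0.4]
grip_width: 0.0499
```

play_rows --series '[0, 0, -2, 0, 5, 0, 0, -1.4, 0, 5, 0, 0, -1, 0, 5, 0, 0, 0, 0, 5, 0, 0, 0, 0, 5]'

```text
time_s: 19.87
tcp_pos: [0.4688, 0.168, 0.1267]
orientation: [-180.0, 0.0, 115.7]
force: [0.5, -0.0, 2.0]
grip_width: 0.0499
```

play_rows --series '[0, 0, 0, 0, 1.2, 0, 0, 0, 0, 1.2, 0, 0, 0, 0, 1.2, 0, 0, 0, 0, 1.2, 0, 0, 0, 0, 1.2]' --newtons 20

```text
time_s: 20.28
tcp_pos: [0.469, 0.1682, 0.1269]
orientation: [180.0, -0.0, 115.7]
force: [-0.2, -0.2, 0.5]
grip_width: 0.0243
```

play_rows --series '[0, 0, 0, 0, 1.2, 0, 0, 0, 0, 1.2, 0, 0, 0, 0, 1.2, 0, 0, 0, 0, 1.2, 0, 0, 0, 0, 1.2]'

```text
time_s: 20.7
tcp_pos: [0.4689, 0.1681, 0.1267]
orientation: [180.0, -0.0, 115.7]
force: [-1.7, -0.9, 3.2]
grip_width: 0.0177
```

play_rows --series '[0, 0, 1, 0, 1.2, 0, 0, 2, 0, 1.2, 0, 0, 3, 0, 1.2, 0, 0, 2, 0, 1.2, 0, -1, 0, -0.6, 1.2]'

```text
time_s: 21.12
tcp_pos: [0.4703, 0.1604, 0.2108]
orientation: [179.6, -0.1, 115.2]
force: [0.5, 0.7, -3.4]
grip_width: 0.0179
```

play_rows --series '[0.3, -2.2, 0, -0.7, 1.2, 0.3, -2.5, 0, -0.7, 1.2, 0.3, -2.5, 0, -0.7, 1.2, 0.3, -2.5, 0, -0.7, 1.2, 0.2, -2.5, 0, -0.7, 1.2]'

```text
time_s: 21.53
tcp_pos: [0.4821, 0.0342, 0.2057]
orientation: [-179.9, -0.0, 111.5]
force: [0.3, -0.7, -2.9]
grip_width: 0.0177
```

play_rows --series '[0.3, -2.5, 0, -0.7, 1.2, 0.2, -2.5, 0, -0.7, 1.2, 0.2, -2.2, 0, -0.7, 1.2, 0.1, -1.6, 0, -0.7, 1.2, 0.1, -0.8, 0, -0.7, 1.2]'

```text
time_s: 21.95
tcp_pos: [0.4911, -0.0626, 0.2061]
orientation: [-179.9, 0.0, 107.8]
force: [0.1, -0.8, -3.8]
grip_width: 0.0177
```

play_rows --series '[0, 0, -1, 0, 1.2, 0, 0, 0, 0, 1.2, 0, 0, 0, 0, 1.2, 0, 0, 0, 0, 1.2, 0, 0, 0, 0, 1.2]'

```text
time_s: 22.37
tcp_pos: [0.4919, -0.0588, 0.1966]
orientation: [180.0, -0.0, 108.2]
force: [0.3, 0.0, -3.2]
grip_width: 0.0178
```

```bash
python3 - <<'E'
from h import *
s=get_state(); print(s['time_s'],s['tcp_pos'],s['orientation'],s['force'])
T=s['tcp_pos']; yaw=s['orientation'][2]-90
im,d,p=grab('wrist','w10.png'); W=cloud(d,p)
R,t=gframe([*T[:2],T[2]-.1267],yaw); G=(W-t)@R   # x,y rel TCP, z above nominal underside
m=(d>0)&(abs(G[...,0])<.04)&(abs(G[...,1])<.06)&(abs(G[...,2]-.008)<.005)
P=G[m]*1000; print('foot',m.sum(),'z',np.median(P[:,2]),'x',np.percentile(P[:,0],[1,99]),'y',np.percentile(P[:,1],[1,99]))
k=abs(P[:,0]+4)<12; print('tilt about x deg',np.degrees(np.polyfit(P[k,1],P[k,2],1)[0]),'yaw edge',cv2.minAreaRect(P[:,:2].astype(np.float32)))
# bar ridge seen
m=(d>0)&(W[...,2]>.04)&(W[...,2]<.056)&(np.hypot(W[...,0]-.4874,W[...,1]+.06)<.04); print('bar px',m.sum())
im,d,p=grab('scene','s10.png'); W=cloud(d,p); G=(W-t)@R
m=(d>0)&(abs(G[...,0])<.04)&(abs(G[...,1])<.06)&(abs(G[...,2]-.008)<.004); P=G[m]*1000
print('scene foot',m.sum(),'z',np.median(P[:,2]),'x',np.percentile(P[:,0],[1,99]),'y',np.percentile(P[:,1],[2,98]),'tilt',np.degrees(np.polyfit(P[:,1],P[:,2],1)[0]))
E
```

```text
22.3667 [ 0.49189704 -0.05882726  0.19656619] [ 1.79996741e+02 -1.10110694e-02  1.08180522e+02] [ 0.32723701  0.03155387 -3.18834952]
foot 2337 z 7.844320984208701 x [-23.49077082  16.00923863] y [-28.49178522  46.79175457]
tilt about x deg 0.0846672214246609 yaw edge ((-3.699281692504883, 8.218524932861328), (40.176185607910156, 78.02056121826172), 0.134273961186409)
bar px 302
scene foot 336 z 8.418361668697663 x [-24.50765746  13.61637606] y [-45.46982313  44.07604703] tilt 0.3433568159637082
```

The foot hangs level and yaw-aligned, with its middle about 0.6 mm from the ridge line. Lowering onto the ridge.

play_rows --series '[0, 0, -0.7, 0, 1.2, 0, 0, -0.6, 0, 1.2, 0, 0, -0.2, 0, 1.2, 0, 0, 0, 0, 1.2, 0, 0, 0, 0, 1.2]'

```text
time_s: 22.88
tcp_pos: [0.4917, -0.06, 0.1813]
orientation: [-180.0, -0.0, 108.1]
force: [0.3, -0.1, -3.0]
grip_width: 0.0177
```

play_rows --series '[0, 0, -0.1, 0, 1.2, 0, 0, 0, 0, 1.2, 0, 0, -0.1, 0, 1.2, 0, 0, 0, 0, 1.2, 0, 0, 0, 0, 1.2]'

```text
time_s: 23.3
tcp_pos: [0.4918, -0.0599, 0.1796]
orientation: [180.0, -0.0, 108.1]
force: [0.7, -0.2, -3.3]
grip_width: 0.018
```

play_rows --series '[0, 0, -0.1, 0, 1.2, 0, 0, 0, 0, 1.2, 0, 0, 0, 0, 1.2, 0, 0, 0, 0, 1.2, 0, 0, 0, 0, 1.2]'

```text
time_s: 23.72
tcp_pos: [0.492, -0.0599, 0.1787]
orientation: [180.0, 0.0, 108.1]
force: [-0.5, 0.3, -1.7]
grip_width: 0.0179
```

Contact begins at z = 0.1787, as predicted from the 52 mm ridge. I'll ease the grip, press lightly and start rocking along the arc, aiming for about -27 mm along the gauge's y.

play_rows --series '[0, 0, -0.05, 0, 1.2, 0, 0, 0, 0, 1.2, 0.07, -0.22, 0, 0, 1.2, 0.07, -0.22, 0, 0, 1.2, 0, 0, 0, 0, 1.2]' --newtons 12

```text
time_s: 24.13
tcp_pos: [0.4936, -0.0647, 0.1783]
orientation: [180.0, 0.0, 108.1]
force: [0.4, 0.6, 4.8]
grip_width: 0.0181
```

play_rows --series '[0.07, -0.22, -0.02, 0, 1.2, 0.07, -0.22, -0.02, 0, 1.2, 0.07, -0.22, -0.02, 0, 1.2, 0, 0, 0, 0, 1.2, 0, 0, 0, 0, 1.2]'

```text
time_s: 24.55
tcp_pos: [0.4956, -0.0712, 0.1776]
orientation: [180.0, 0.0, 108.1]
force: [2.0, 0.3, 4.6]
grip_width: 0.0179
```

```bash
cat > chk.py <<'E'
from h import *
import sys
tag=sys.argv[1]
s=get_state(); T=s['tcp_pos']; yaw=s['orientation'][2]-90
print(s['time_s'],T.round(4),yaw.round(2),'F',s['force'].round(1),'M',s['moment'].round(2),s['grip_width'].round(4))
R0=gframe([0,0,0],yaw)[0]
for c in ['wrist','scene']:
    im,d,p=grab(c,tag+c+'.png'); W=cloud(d,p)
    G=((W-[.4874,-.06,.052])@gframe([0,0,0],18.2)[0])*1000   # ridge frame mm
    # foot top surface: fit plane z = a + b*y near foot
    lat=((T-[.4874,-.06,.052])@R0)*1000
    m=(d>0)&(G[...,0]>-24)&(G[...,0]<24)&(abs(G[...,1])<48)&(G[...,2]<26)&(G[...,2]>-8)
    m&=(abs(G[...,2]-8)<4+.35*abs(G[...,1]))&(G[...,2]>3-0*G[...,1])|m&(G[...,1]>8)&(G[...,2]>4)
    P=G[m]; b=np.array([.15,8.])
    for _ in range(8):
        r=P[:,2]-np.polyval(b,P[:,1]); k=abs(r)<max(1.2,3-_*.4); b=np.polyfit(P[k,1],P[k,2],1)
    Q=P[abs(P[:,2]-np.polyval(b,P[:,1]))<1.5]
    print(c,'n',len(Q),'tilt',np.arctan(b[0]).round(4),'z at ridge',b[1].round(2),'y',np.percentile(Q[:,1],[1,99]).round(1),'x',np.percentile(Q[:,0],[1,99]).round(1),'tcp lat',lat.round(1))
E
python3 chk.py a
```

```text
Traceback (most recent call last):
  File "chk.py", line 5, in <module>
    print(s['time_s'],T.round(4),yaw.round(2),'F',s['force'].round(1),'M',s['moment'].round(2),s['grip_width'].round(4))
                                                                                               ^^^^^^^^^^^^^^^^^^^^^
AttributeError: 'float' object has no attribute 'round'
```

```bash
sed -i "s/,s\['grip_width'\].round(4))/)/" chk.py; python3 chk.py a
```

```text
24.55 [ 0.4956 -0.0712  0.1776] 18.06 F [2.  0.3 4.6] M [-0.18 -0.13 -0.03]
wrist n 2569 tilt 0.1012 z at ridge 7.74 y [-41.4  44.2] x [-19.   20.3] tcp lat [  4.3 -13.1 125.6]
scene n 235 tilt 0.1035 z at ridge 8.47 y [-46.8  42.4] x [-19.4  18.9] tcp lat [  4.3 -13.1 125.6]
```

The tilt is 0.10 rad in both cameras and the foot sits on the ridge. Continuing.

play_rows --series '[0.07, -0.22, -0.03, 0, 1.2, 0.07, -0.22, -0.03, 0, 1.2, 0.07, -0.22, -0.03, 0, 1.2, 0, 0, 0, 0, 1.2, 0, 0, 0, 0, 1.2]'

```text
time_s: 25.07
tcp_pos: [0.4975, -0.0775, 0.1766]
orientation: [180.0, 0.0, 108.1]
force: [1.8, 0.1, 3.3]
grip_width: 0.0177
```

play_rows --series '[0.07, -0.22, -0.04, 0, 1.2, 0.07, -0.22, -0.05, 0, 1.2, 0.07, -0.2, -0.05, 0, 1.2, 0, 0, 0, 0, 1.2, 0, 0, 0, 0, 1.2]'

```text
time_s: 25.48
tcp_pos: [0.4996, -0.0842, 0.1751]
orientation: [180.0, 0.0, 108.1]
force: [1.6, 0.1, 3.2]
grip_width: 0.018
```

```bash
python3 chk.py b
```

```text
25.4833 [ 0.4996 -0.0842  0.1751] 18.05 F [1.6 0.1 3.2] M [-0.09 -0.46 -0.02]
wrist n 2487 tilt 0.2139 z at ridge 7.98 y [-22.3  42.8] x [-18.9  20.3] tcp lat [  4.1 -26.8 123.1]
scene n 174 tilt 0.1948 z at ridge 9.04 y [-30.6  42. ] x [-19.7  12.8] tcp lat [  4.1 -26.8 123.1]
```

play_rows --series '[0.03, -0.1, -0.02, 0, 1.2, 0, 0, 0, 0, 1.2, 0, 0, 0, 0, 1.2, 0, 0, 0, 0, 1.2, 0, 0, 0, 0, 1.2]'

```text
time_s: 26.0
tcp_pos: [0.4998, -0.0848, 0.175]
orientation: [180.0, -0.0, 108.1]
force: [1.5, 0.1, 3.2]
grip_width: 0.018
```

play_rows --series '[0, 0, 0, 0, 1.2, 0, 0, 0, 0, 1.2, 0, 0, 0, 0, 1.2, 0, 0, 0, 0, 1.2, 0, 0, 0, 0, 1.2]'

```text
time_s: 26.42
tcp_pos: [0.4998, -0.0849, 0.175]
orientation: [180.0, -0.0, 108.1]
force: [0.8, 0.5, 3.2]
grip_width: 0.0178
```

play_rows --series '[0, 0, 0, 0, 1.2, 0, 0, 0, 0, 1.2, 0, 0, 0, 0, 1.2, 0, 0, 0, 0, 1.2, 0, 0, 0, 0, 1.2]'

```text
time_s: 26.83
tcp_pos: [0.4998, -0.0849, 0.175]
orientation: [180.0, -0.0, 108.1]
force: [1.9, 0.7, 3.5]
grip_width: 0.0183
```

```bash
python3 chk.py c; python3 - <<'E'
from h import *
ims=[grab('scene') for _ in range(12)]; p=ims[0][2]; im=np.mean([i[0].astype(float) for i in ims],0).astype(np.uint8)
s=get_state(); T=s['tcp_pos']; a=.215
yaw=s['orientation'][2]-90
R,_=gframe([0,0,0],yaw,a); foot=T+R@[-.0037,.0009,-.1267]; print('foot',foot)
r=rect(im,p,foot,yaw,.0005,s=7,h=52,tilt=a); 
g=cv2.cvtColor(r,cv2.COLOR_BGR2GRAY)
print('cols mm right -8..20, cam in gauge',((p['position']-foot)@R*1000).round())
for z in range(14,50,2): print(z,' '.join('%3d'%g[364+z*7,364+y*7] for y in range(-8,21)))
im0,d0,p0=load('scene0.png'); r0=rect(im0,p0,[.4645,.1663,0],25.8,.0005,s=7,h=52)
o=np.hstack([cv2.resize(r0,(390,390)),cv2.resize(r,(390,390))]); o2=cv2.resize(im[130:260,150:410],(400,200)); c=np.zeros((592,780,3),np.uint8); c[:390]=o; c[391:591,:400]=o2
cv2.imwrite('pics/v11.png',c)
E
```

```text
26.8333 [ 0.4998 -0.0849  0.175 ] 18.08 F [1.9 0.7 3.5] M [ 0.19 -0.42 -0.07]
wrist n 2479 tilt 0.2199 z at ridge 8.0 y [-20.5  42.8] x [-19.   20.3] tcp lat [  4.1 -27.5 123. ]
scene n 157 tilt 0.1886 z at ridge 8.61 y [-32.9  42. ] x [-19.7  12.5] tcp lat [  4.1 -27.5 123. ]
foot [ 0.48763609 -0.05950322  0.05137017]
cols mm right -8..20, cam in gauge [-640. -279.  727.]
14 111 110 108 103  94  83  71  63  59  58  54  53  56  59  63  72  84  97 109 114 113 112 113 113 111 105  97  91  93
16 111 111 108  99  87  73  61  51  47  46  46  45  46  49  52  60  75  92 105 113 114 113 111 109 105  99  88  82  86
18 109 109 105  95  79  64  52  43  40  40  40  38  39  44  49  59  78  95 105 111 110 106 101  99  96  90  83  82  90
20 106 108 101  88  71  56  48  43  39  38  38  37  38  43  54  69  87 103 106 104 102  96  91  87  83  78  78  87  98
22 101 103  95  83  68  55  49  47  44  43  41  40  41  46  58  74  88 100 101  98  94  90  87  83  80  78  84  94 104
24  95  97  92  81  70  60  56  57  55  50  47  45  43  45  53  66  80  91  96  94  91  91  91  91  91  92  98 104 110
26  94  96
[... 717 characters left out ...]
1 109 106 106 106 106 106 107 109 106  95  78  62  51  48  51  60  69  80  88  91  92  91  88  85  80  73
40 107 106 103  99  97  97  96  95  94  97 101 102  91  75  61  54  50  49  54  63  75  83  85  83  81  81  81  75  67
42 112 108 102  98  96  93  89  88  90  91  95  97  92  83  77  69  65  66  73  81  90  94  94  95  96  95  95  90  84
44 122 118 115 111 108 104 100  99 100 100 101 106 107 103  99  97  93  97 103 108 113 112 111 114 119 116 115 111 110
46 130 128 128 126 122 119 119 117 117 116 115 120 123 121 118 116 116 122 126 126 125 126 127 129 130 128 127 129 127
48 134 133 132 132 131 130 130 128 127 128 129 129 131 130 129 130 129 130 131 132 133 133 132 132 134 134 133 132 131
```

View pics/v11.png

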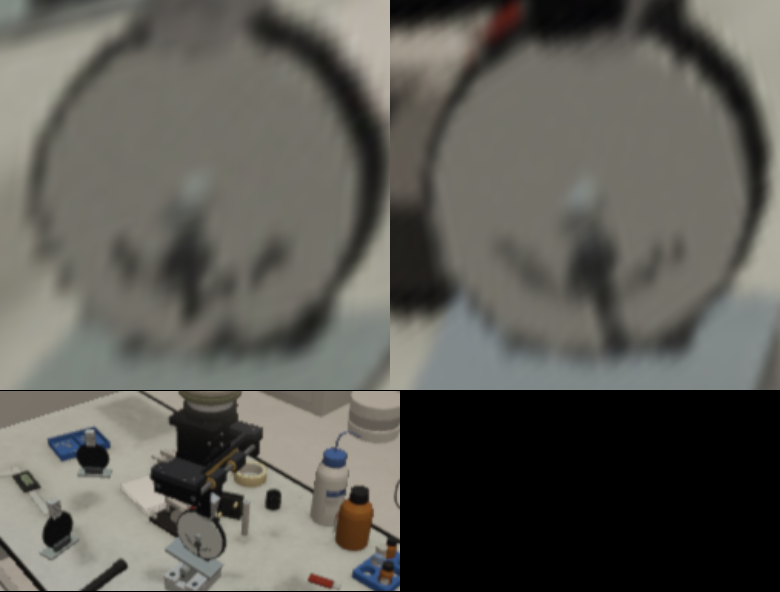

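The right-hand dial view shows the pointer at (600,300) running straight into the tab at (615,335). The foot is tilted on the ridge and clear of the block. One last check that nothing else moved, then I'll hand in.

```bash
python3 chk.py d; python3 - <<'E'
from h import *
a=load('top0.png')[1]; im,d,p=grab('top','top9.png'); W=cloud(d,p)
for n,x,y in [('narrow',.563,-.241),('wide',.449,-.330),('old middle spot',.575,-.406),('post',.644,-.016),('torch',.365,.031),('usb',.653,-.205)]:
    u,v=proj([x,y,.02],p)[0].astype(int); w=np.abs(d-a)[v-5:v+6,u-5:u+6]; print(n,'depth change',w.max().round(4),'z',W[v-3:v+4,u-3:u+4,2].max().round(3))
s=get_state(); print(s['joint_vel'].round(2),s['force'].round(1)); order.job_done()
E
```

```text
27.5333 [ 0.4998 -0.0849  0.175 ] 18.08 F [1.5 0.6 2.5] M [ 0.21 -0.4  -0.06]
wrist n 2460 tilt 0.2192 z at ridge 7.98 y [-20.4  42.8] x [-19.   20.2] tcp lat [  4.1 -27.5 123. ]
scene n 164 tilt 0.2037 z at ridge 9.01 y [-31.   41.5] x [-19.2  15.6] tcp lat [  4.1 -27.5 123. ]
narrow depth change 0.0096 z 0.033
wide depth change 1.1764 z 1.185
old middle spot depth change 1.1852 z 0.005
post depth change 1.1943 z 0.078
torch depth change 1.1802 z 0.024
usb depth change 0.0114 z 0.013
[ 0.04 -0.02  0.14  0.01  0.09  0.01  0.01] [1.7 0.6 3. ]
the job is handed in; nothing more can be done
```

The job is handed in at about 27.6 s. The 16 mm bar is seated in the slot and released. The gauge is still gripped, tilted on the bar's ridge with its pointer at rest on the index tab.

- **Bar:** seated round side up. Three cameras put its ridge at about 52 mm, aligned with the slot at 18°.
- **Index angle:** I set the gauge back down on its original spot once to read the tab close up, then picked it up again. The tab reads about -0.22 rad, give or take 0.01.
- **Tilt:** the wrist camera gives 0.219 rad at rest. The arm's own position implies about 0.21, and the coarser scene camera gave 0.19–0.20, so these differ slightly. The rectified scene view shows the pointer running into the tab.
- **Resting on the ridge:** the middle of the foot is within about 1 mm of the ridge. The ridge carries about 6 N, and the foot's lower end is about 10 mm above the block.
- **Other objects:** my last depth comparison was inconclusive, because pixels with no reading swamped it for the wide bar, post and torch. The narrow bar, post, torch and USB stick read about their expected heights. The wide bar got no valid reading. I made no deliberate contact with any of them.

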